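Find the sealed case that rattles and hold it over the dish

ROBOT

A 6-joint arm with a two-finger parallel gripper is mounted at the origin on a cart in front of the work surface, level with it; the furniture and walls round the work are solid. World frame = base frame: x ahead of the robot, y to its left, z up, the work surface at z = 0. Lengths are in m, angles in degrees, forces in N, time in s.
With the tool pointing down it reaches from about 0.25 to 0.725 m from the base axis. Payload 9.7 kg.
Tool frame: the origin (TCP) lies midway between the tips of the shut fingers; the grasp point (between the pads) lies bot.hold_point_z behind it (bot.hold_point_z is the distance from the TCP to the grasp point, in m); z points along the fingers, y is the line along which they close (so a half turn about z gives the same grasp; the last joint's range is limited). The gripper opens to 85 mm and grips with 20 to 120 N. Pads are 22 mm wide; open, the fingers measure 114 mm over their backs; the gripper's body (76 mm by 85 mm) begins 54 mm behind the grasp point. The pads swing forward as they close: fully open they stand 13 mm farther back than shut.
Start: joints at [-69.328, 4.979, 10.078, 95.1, 0, 90], TCP at [0.194, -0.515, 0.231] pointing down, gripper open.
Joint ranges: [-179.16, 179.16], [-48.56, 103.87], [-65.8, 70.77], [-126.05, 130.52], [-82.76, 87.17], [-180, 180]. Speed limits (degrees/s): [127.2, 127.2, 147.25, 180, 180, 180].

INTERFACE

Orientations are given as [roll, pitch, yaw] about the fixed x, y, z axes, in that order (R = Rz(yaw) Ry(pitch) Rx(roll)).
In Python, from workcell import bot, camera, camera_model, ticket gives the robot as it stands.
- The arm moves only by the tool send_rows, never from a script. Its argument "targets" is text: rows parted by semicolons, each of 5 numbers parted by spaces: the shift along the tool's x, y, z in mm, then the turn about the tool's z in degrees, then the closure in counts, from 0 (fully open) to 255 (shut). A call has 1 to 20 rows; each row is the pose to reach, as a shift and turn from the pose commanded when the call began, along the tool's axes at that moment; what a row does not reach only later rows make up. A row lasts 1/8 s, in which the tool goes at most 62.5 mm and 10.7 degrees, less where a joint would pass 70% of its speed; a pose out of reach is approached as far as the arm can. A call with a gripper value outside its range is refused whole. The fingers move at their own pace and stop on an object; "newtons" is the grip in N (left out, the last holds). Time passes only in rows, so rows that repeat a pose let the fingers close. It gives the time, the measured TCP pose, the force, the opening and the grip force at its end, in the units of the state.
- bot.get_obs(): the state, without advancing time (a new reading comes with each control period).
- camera(name): name is "scene" or "top"; returns the picture (400x640x3 uint8, blue, green, red); there is no depth.
- camera_model(name): a dict with "K" (3x3 intrinsics, pixels), "dist_coeffs" ([k1, k2, p1, p2, k3] as OpenCV has them; the pictures are not rectified), "pose" (4x4, takes a point from camera to world coordinates). Camera axes: x right, y down, z forward; pixel columns grow to the right and rows downward; lengths in m; the calibration is good to about 2 mm. A picture is of the moment at which its call begins. camera_model takes no time and is no camera call.
- ticket.job_done(): hands the job in; it is judged then, once.
The state is a dict: "time": time; "q": joint angles; "qd": joint speeds; "joint_efforts": joint torques, N m; "ee_pos": TCP position; "tcp_rot": TCP orientation; "wrist_force": force on the tool from outside, world axes, zero at the start; "torque": the same for the moment, N m; "opening": finger opening in m; "grasp_force": force on a finger pad.
Only numpy, scipy, OpenCV 4.12 (cv2) and the standard library are available. Lean on these libraries where they do the work, as an engineer would, in place of code of your own. Each camera call takes 0.05 s, during which the arm holds its last target. There are 200 camera calls.

TASK

Something has come adrift inside one of the three sealed aluminium cases in the foam tray. Lift the cases and shake each one end to end (or rock it endways both ways) until you find the one that rattles, setting every sound case you took back down flat into the bay it came from. Finish while holding the rattling case: keep it gripped, level and still in the air about a hand's breadth above the middle of the round screw dish, where it will be opened; do not put it down or let it go.

Things in the scene. Friction and masses are not known exactly. Their poses are not given: they have to be found in the camera images.
- case_1_mid (a point): Centre, half-way up, of one of three outwardly identical sealed aluminium cases, 120 x 48 x 42 mm (x, y, z), 0.39 kg. x along its length to the end with the round black capped socket (16 mm across, juts out 13 mm, its middle 23 mm above the underside), z up through the lid. At first it lies in a bay of the tray, socket end away from the robot, 34 mm of its height above the foam; grip it across its 48 mm.
- case_2_mid (a point): Centre of the second case, exactly like the first in looks and size; all three weigh within 25 g of each other. Any of the three may be the one that rattles, drawn afresh each time. In the two sound cases the contents are packed tight, with at most 0.5 mm of play.
- case_3_mid (a point): Centre of the third case, exactly like the others to look at. In the rattling case a block of 0.22 kg, at first in the middle, can slide 30 mm either way lengthways: it starts when the case is tipped endways by more than about 15 degrees, or jerked lengthways at over 2.5 m/s2.
- case_1: The first case; origin at the centre of its underside, axes as its centre's.
- case_2: The second case; origin at the centre of its underside, same axes.
- case_3: The third case; origin at the centre of its underside, same axes. A loose block knocks on the end walls and stays at the lower end when the case is level again, so that the centre of mass lies about 17 mm to that side (0.065 N m about the middle, 0.13 N m from one end to the other).
- tray_deck (a point): Middle of the top of the fixed tray's black foam, 14 mm above the bench. Tray 160 x 296 mm (x, y), grey rim 6 mm wide, 3 mm above the foam. Three bays at y = +104, 0 and -104 mm from here, each 126 x 54 mm (x, y), 8 mm deep: 3 mm to spare all round a case, 50 mm of flat foam between them. A case in its bay has its centre 13 mm above this point.
- dish_mid (a point): Centre of the small round metal screw dish, 66 mm across and 13 mm high (the point is half-way up), standing loose on the bench; leave it where it is.
- screw_dish: The same dish; origin at the centre of its underside, z up.
There are look-alikes about, which are no part of the job. Leave any pink look-alike of the screw_dish alone.

How it is judged (in metres and radians):
On the way, in this order (a step that is already met when the one before it is completed fails the run):
1. the case with the loose contents is lifted clear of the tray and shaken or tipped so that they run to one of its ends (((distance between pack_1_core and case_1_mid below 0.045 m and z of case_1_mid in the frame of tray_deck above 0.045 m and (x of pack_1_core in the frame of case_1 above 0.022 m or x of pack_1_core in the frame of case_1 below -0.022 m)) or (distance between pack_1_core and case_2_mid below 0.045 m and z of case_2_mid in the frame of tray_deck above 0.045 m and (x of pack_1_core in the frame of case_2 above 0.022 m or x of pack_1_core in the frame of case_2 below -0.022 m)) or (distance between pack_1_core and case_3_mid below 0.045 m and z of case_3_mid in the frame of tray_deck above 0.045 m and (x of pack_1_core in the frame of case_3 above 0.022 m or x of pack_1_core in the frame of case_3 below -0.022 m)))).
2. still lifted, it is shaken or tipped the other way so that they come back through the middle (((distance between pack_1_core and case_1_mid below 0.045 m and z of case_1_mid in the frame of tray_deck above 0.045 m and x of pack_1_core in the frame of case_1 between -0.015 and 0.015 m) or (distance between pack_1_core and case_2_mid below 0.045 m and z of case_2_mid in the frame of tray_deck above 0.045 m and x of pack_1_core in the frame of case_2 between -0.015 and 0.015 m) or (distance between pack_1_core and case_3_mid below 0.045 m and z of case_3_mid in the frame of tray_deck above 0.045 m and x of pack_1_core in the frame of case_3 between -0.015 and 0.015 m))).
3. still lifted, they run to an end again (((distance between pack_1_core and case_1_mid below 0.045 m and z of case_1_mid in the frame of tray_deck above 0.045 m and (x of pack_1_core in the frame of case_1 above 0.022 m or x of pack_1_core in the frame of case_1 below -0.022 m)) or (distance between pack_1_core and case_2_mid below 0.045 m and z of case_2_mid in the frame of tray_deck above 0.045 m and (x of pack_1_core in the frame of case_2 above 0.022 m or x of pack_1_core in the frame of case_2 below -0.022 m)) or (distance between pack_1_core and case_3_mid below 0.045 m and z of case_3_mid in the frame of tray_deck above 0.045 m and (x of pack_1_core in the frame of case_3 above 0.022 m or x of pack_1_core in the frame of case_3 below -0.022 m)))).
At the end, for the whole second after the job is handed in: The rattling case is gripped and still, level within 12 degrees, its centre within 35 mm of the dish's in plan and 70 to 260 mm above the bench, clear of the dish; the others lie released and flat in their own bays, within 12 mm of where they began; the dish within 30 mm of its start (((distance between pack_1_core and case_1_mid below 0.045 m and horizontal distance between case_1_mid and dish_mid below 0.035 m and height (world z) of case_1_mid between 0.07 and 0.26 m and angle between case_1_mid's own z axis and vertical below 0.22 rad and contact force between the fingers and case_1 above 1 N and linear speed of case_1 below 0.05 m/s and contact force between case_1 and screw_dish below 0.2 N and distance of each of case_2_mid, case_3_mid from where it was at the start of the episode below 0.012 m and z of each of case_2_mid, case_3_mid in the frame of tray_deck below 0.018 m and angle between each of case_2_mid, case_3_mid's own z axis and vertical below 0.06 rad and contact force between the fingers and case_2 below 0.2 N and contact force between the fingers and case_3 below 0.2 N) or (distance between pack_1_core and case_2_mid below 0.045 m and horizontal distance between case_2_mid and dish_mid below 0.035 m and height (world z) of case_2_mid between 0.07 and 0.26 m and angle between case_2_mid's own z axis and vertical below 0.22 rad and contact force between the fingers and case_2 above 1 N and linear speed of case_2 below 0.05 m/s and contact force between case_2 and screw_dish below 0.2 N and distance of each of case_1_mid, case_3_mid from where it was at the start of the episode below 0.012 m and z of each of case_1_mid, case_3_mid in the frame of tray_deck below 0.018 m and angle between each of case_1_mid, case_3_mid's own z axis and vertical below 0.06 rad and contact force between the fingers and case_1 below 0.2 N and contact force between the fingers and case_3 below 0.2 N) or (distance between pack_1_core and case_3_mid below 0.045 m and horizontal distance between case_3_mid and dish_mid below 0.035 m and height (world z) of case_3_mid between 0.07 and 0.26 m and angle between case_3_mid's own z axis and vertical below 0.22 rad and contact force between the fingers and case_3 above 1 N and linear speed of case_3 below 0.05 m/s and contact force between case_3 and screw_dish below 0.2 N and distance of each of case_1_mid, case_2_mid from where it was at the start of the episode below 0.012 m and z of each of case_1_mid, case_2_mid in the frame of tray_deck below 0.018 m and angle between each of case_1_mid, case_2_mid's own z axis and vertical below 0.06 rad and contact force between the fingers and case_1 below 0.2 N and contact force between the fingers and case_2 below 0.2 N)) and distance of dish_mid from where it was at the start of the episode below 0.03 m and angle between screw_dish's own z axis and vertical below 0.1 rad); the arm keeps its last pose, push and grip.
It also fails if it takes over 72 s, if anything falls off the work surface, if the arm or the gripper's body presses on something with over 40 N, if the wrist force passes 120 N, or if a joint passes its speed limit or range.

## Working session

There is one attempt and no reset: what is moved stays moved. The work goes in short steps, Python scripts to look and compute and a tool call to move; the robot and the scene stay as the last step left them, time stands still between calls to the robot, and variables do not carry over. Pictures are saved under pics/ and viewed, at most 10 in all, crops included, and the job is handed in when it is done.

Besides the shell and the picture viewer there is one more tool, called after "Request:" as name(argument=value, ...) on one line, values as JSON. send_rows: Moves the arm, as the interface text tells. Its arguments: {"type":"object","properties":{"targets":{"type":"string"},"newtons":{"type":"number"}},"required":["targets"]}

```bash
mkdir -p pics
python3 - <<'E'
from workcell import bot,camera,camera_model
import cv2,numpy as np
print(bot.get_obs(),bot.hold_point_z)
for n in("scene","top"):
    cv2.imwrite(f"pics/{n}0.png",camera(n)); m=camera_model(n); print(n,m)
E
```

```text
{'time': 0.0, 'q': array([-6.93257963e+01,  5.01050754e+00,  1.00330620e+01,  9.50987848e+01,
        1.19049790e-04,  8.99997074e+01]), 'qd': array([-0.04603239, -0.03845252,  0.0105808 , -0.06366995,  0.00088643,
        0.0215676 ]), 'joint_efforts': array([-2.25265967e-04, -5.20381773e+01,  4.64811873e+01,  1.60020887e-02,
        4.16513842e-05,  3.33622729e-06]), 'ee_pos': array([ 0.19409787, -0.51436367,  0.23057628]), 'tcp_rot': array([-1.79923770e+02, -1.19439032e-04,  2.06744962e+01]), 'wrist_force': array([0.39098057, 0.09351628, 0.58008462]), 'torque': array([ 0.02889275, -0.01461974,  0.01357742]), 'grasp_force': 0.0, 'opening': 0.08517669194198789} 0.0187
scene {'K': array([[452.58892533,   0.        , 320.0887986 ],
       [  0.        , 452.58892533, 192.22310528],
       [  0.        ,   0.        ,   1.        ]]), 'dist_coeffs': array([-0.12541789,  0.        ,  0.        ,  0.        ,  0.        ]), 'pose': array([[-0.89715882, -0.23547617,  0.37370715,  0.02117077],
       [-0.44154104,  0.50136558, -0.74409278,  1.03182304],
       [-0.01214778, -0.83257644, -0.55377694,  0.7681067 ],
       [ 0.        ,  0.        ,  0.        ,  1.        ]])}
top {'K': array([[492.9937724 ,   0.        , 314.38066589],
       [  0.        , 492.9937724 , 196.58719149],
       [  0.        ,   0.        ,   1.        ]]), 'dist_coeffs': array([-0.09227973,  0.        ,  0.        ,  0.        ,  0.        ]), 'pose': array([[ 0.01007084, -0.99322824,  0.11574216,  0.33551388],
       [-0.99973682, -0.00761505,  0.02164046,  0.0315037 ],
       [-0.02061253, -0.11592964, -0.99304352,  1.27344484],
       [ 0.        ,  0.        ,  0.        ,  1.        ]])}
```

View pics/top0.png

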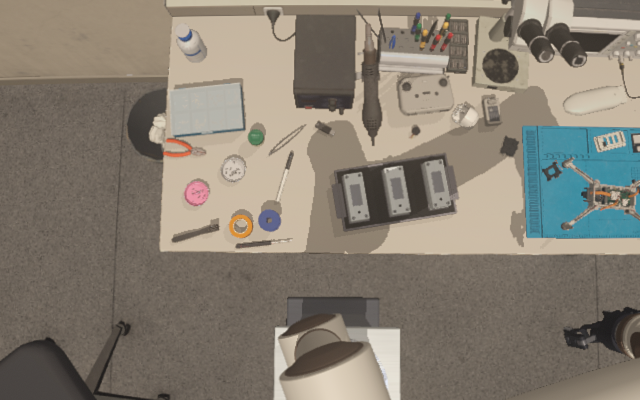

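View pics/scene0.png

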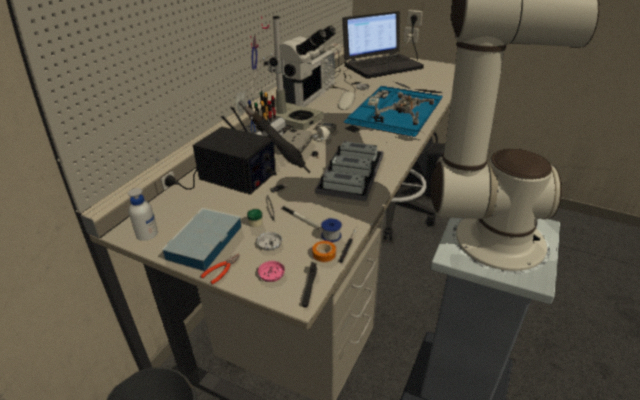

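The top view shows the tray near (395,192), with cases at about (356,197), (397,190) and (437,183). The metal dish is at (233,168) and the pink look-alike at (197,192).

```bash
cat > h.py <<'E'
import cv2,numpy as np
from workcell import bot,camera,camera_model
def ray(n,uv,z):
    m=camera_model(n); uv=np.array(uv,float).reshape(-1,1,2)
    p=cv2.undistortPoints(uv,m["K"],m["dist_coeffs"])[:,0]
    d=np.c_[p,np.ones(len(p))]@m["pose"][:3,:3].T; o=m["pose"][:3,3]
    return (o+d*((z-o[2])/d[:,2])[:,None])
def proj(n,P):
    m=camera_model(n); T=np.linalg.inv(m["pose"])
    return cv2.projectPoints(np.array(P,float).reshape(-1,1,3),cv2.Rodrigues(T[:3,:3])[0],T[:3,3],m["K"],m["dist_coeffs"])[0][:,0]
E
python3 - <<'E'
from h import *
im=cv2.imread("pics/top0.png"); g=cv2.cvtColor(im,cv2.COLOR_BGR2GRAY); s=cv2.cvtColor(im,cv2.COLOR_BGR2HSV)
x0,y0,x1,y1=330,150,462,234
# foam+rim mask (dark) -> interior
for thr in (85,100,115):
    m=((g>thr)*255).astype(np.uint8); w=np.zeros_like(m); w[y0:y1,x0:x1]=m[y0:y1,x0:x1]
    for c in cv2.findContours(w,cv2.RETR_LIST,cv2.CHAIN_APPROX_NONE)[0]:
        if 500<cv2.contourArea(c)<2000:
            r=cv2.minAreaRect(c); b=ray("top",cv2.boxPoints(r),.048)
            if r[0][0]<345: continue
            e=[np.linalg.norm(b[i]-b[(i+1)%4]) for i in (0,1)]; L=b[1]-b[0] if e[0]>e[1] else b[2]-b[1]
            print(thr,np.round(r[0],1),b.mean(0)[:2].round(4),np.round(e,4),np.degrees(np.arctan2(L[1],L[0])).round(1))
c=im[y0:y1,x0:x1]; A=cv2.resize(c,None,fx=6,fy=6,interpolation=cv2.INTER_CUBIC)
cv2.imwrite("pics/c1.png",A)
c=im[140:215,175:265]
# dish
d=im[145:192,212:256]; hs=cv2.cvtColor(d,cv2.COLOR_BGR2HSV)
mm=((hs[...,1]<35)*255).astype(np.uint8)
for c in cv2.findContours(mm,cv2.RETR_EXTERNAL,cv2.CHAIN_APPROX_NONE)[0]:
    if cv2.contourArea(c)>80:
        (u,v),r=cv2.minEnclosingCircle(c); print("dish",u+212,v+145,r,ray("top",[[u+212,v+145]],.01),"rad px 33mm=",33/1000*493/1.26)
cv2.imwrite("pics/d1.png",cv2.resize(im[135:215,170:270],None,fx=6,fy=6,interpolation=cv2.INTER_CUBIC))
E
```

```text
85 [355.5 197.1] [ 0.4782 -0.0447] [0.0527 0.1242] -170.5
85 [395.9 190.4] [ 0.4958 -0.1458] [0.0556 0.125 ] -170.7
100 [355.6 196.8] [ 0.4789 -0.0449] [0.0505 0.122 ] -170.7
100 [396.1 190.2] [ 0.4963 -0.1464] [0.0534 0.1223] -170.9
115 [355.9 196.4] [ 0.4799 -0.0456] [0.048  0.1195] -170.7
115 [396.4 189.9] [ 0.4972 -0.1472] [0.0503 0.12  ] -170.7
dish 233.15137672424316 169.2706413269043 12.344722747802734 [[0.55302879 0.27212824 0.01      ]] rad px 33mm= 12.911904761904763
```

View pics/c1.png

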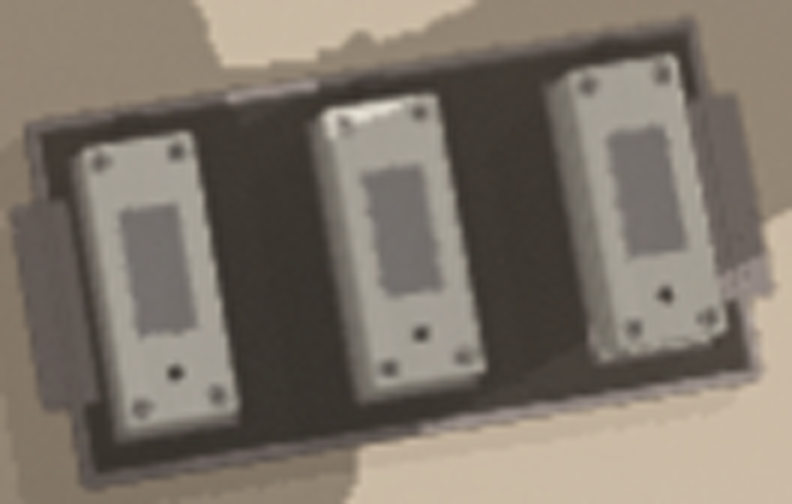

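The crop shows the three lids, with their left side walls visible. Lid centres in the crop are about (157,281), (403,243) and (640,205). The tray's outer corners are about (30,125), (692,20), (757,375) and (90,485).

Run:
```python
from h import *
f=lambda P:(np.array(P,float)+.5)/6-.5+[330,150]
L=[[(78,152),(192,133),(238,408),(122,430)],[(325,115),(438,95),(485,370),(365,392)],[(560,80),(678,57),(724,330),(600,352)]]
for l in L:
    b=ray("top",f(l),.056-.008); x=(b[0]+b[1]-b[2]-b[3]); print(b.mean(0).round(4),np.degrees(np.arctan2(x[1],x[0])).round(1),np.linalg.norm(x)/2,np.linalg.norm(b[0]-b[1]))
t=ray("top",f([(30,125),(692,20),(757,375),(90,485)]),.017); y=t[0]+t[3]-t[1]-t[2]
a=np.arctan2(y[1],y[0])-np.pi/2; print("tray",t.mean(0),np.degrees(a),np.linalg.norm(y)/2,np.linalg.norm(t[0]-t[3]))
for k in (104,0,-104): print(t.mean(0)[:2]+k/1000*np.array([-np.sin(a),np.cos(a)]))
# scene-view check of cases & dish
P=[(.4815,-.0465,.048),(.498,-.1487,.048),(.515,-.251,.048),(.553,.272,.006)]
print(proj("scene",P)); 
im=cv2.imread("pics/scene0.png")
for p in proj("scene",P): cv2.circle(im,tuple(np.int32(p.round())),1,(0,0,255),-1)
cv2.imwrite("pics/s1.png",cv2.resize(im[130:290,230:400],None,fx=3.5,fy=3.5,interpolation=cv2.INTER_CUBIC))
```

```text
[ 0.48   -0.0454  0.048 ] 9.2 0.11742516904308221 0.04850050321043611
[ 0.4967 -0.1481  0.048 ] 8.4 0.11733773089484036 0.04843782425803413
[ 0.5136 -0.248   0.048 ] 7.8 0.11623326689701692 0.05125468369066977
tray [ 0.49744688 -0.14858998  0.017     ] 9.663391343412945 0.28983877351293535 0.15670904459586
[ 0.47998949 -0.04606564]
[ 0.49744688 -0.14858998]
[ 0.51490427 -0.25111431]
[[343.7689091  175.92093047]
 [351.83180189 159.73280106]
 [358.88359859 145.27110206]
 [269.72973901 241.03984348]]
```

View pics/s1.png

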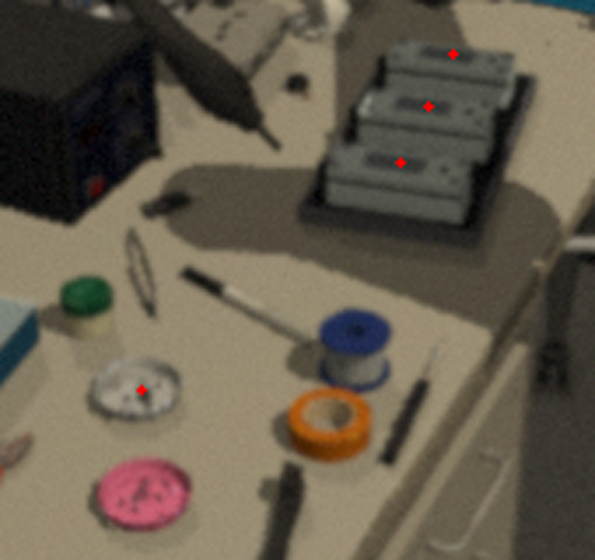

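The projected points land on the lids and the dish in the second view, so the positions agree. I'll start with the nearest case, C.

```bash
cat >> h.py <<'E'
def to(p,yaw,ref=None):
    from scipy.spatial.transform import Rotation as R
    o=bot.get_obs(); e=R.from_euler('xyz',[180,0,o["tcp_rot"][2]],degrees=True).as_matrix()
    print("rows mm",(e.T@(np.array(p)-o["ee_pos"])*1000).round(1),"turn",round(o["tcp_rot"][2]-yaw,1))
def st():
    from scipy.spatial.transform import Rotation as R
    o=bot.get_obs(); r=R.from_euler('xyz',o["tcp_rot"],degrees=True)
    print("t",o["time"],"pos",o["ee_pos"].round(4),o["tcp_rot"].round(2),"F",o["wrist_force"].round(2),"tau_tool",r.inv().apply(o["torque"]).round(3),"eff",o["joint_efforts"].round(2),"op",o["opening"].round(4),o["grasp_force"])
E
python3 -c "
from h import *
to((.5145,-.25,.13),9.4); to((.5145,-.25,.016),9.4)"
```

```text
rows mm [ 393.1 -134.3  100.6] turn 11.3
rows mm [ 393.1 -134.3  214.6] turn 11.3
```

Request:
send_rows(targets="30 -10 5 2 0;80 -27 15 4 0;135 -46 30 6 0;190 -65 45 8 0;245 -84 60 10 0;295 -101 75 11 0;340 -116 88 11.3 0;370 -127 96 11.3 0;388 -132 100 11.3 0;393 -134 101 11.3 0;393 -134 101 11.3 0;393 -134 101 11.3 0", newtons=100)

```text
time: 1.6
ee_pos: [0.514, -0.2513, 0.1307]
tcp_rot: [180.0, -0.0, 9.3]
wrist_force: [-0.0, -0.8, -0.2]
opening: 0.0857
grasp_force: 0.0
```

Run:
```python
from h import *
st(); to((.5145,-.25,.016),9.4)
a=camera("top");b=camera("scene"); 
c=np.vstack([cv2.resize(a[110:260,300:500],(800,600))[:600:2,::2],cv2.resize(b[80:230,260:460],(400,300))])
cv2.imwrite("pics/n1.png",c)
```

```text
Traceback (most recent call last):
  File "h.py", line 18, in st
    print("t",o["time"],"pos",o["ee_pos"].round(4),o["tcp_rot"].round(2),"F",o["wrist_force"].round(2),"tau_tool",r.inv().apply(o["torque"]).round(3),"eff",o["joint_efforts"].round(2),"op",o["opening"].round(4),o["grasp_force"])
                                                                                                                                                                                             ^^^^^^^^^^^^^^^^^^
AttributeError: 'float' object has no attribute 'round'
```

Request:
send_rows(targets="0 1 15 0 0;0 1 40 0 0;0 1 65 0 0;0 1 85 0 0;0 1 98 0 0;0 1 107 0 0;0 1 112 0 0;0 1 114 0 0;0 1 114 0 0;0 1 114 0 120;0 1 114 0 160;0 1 114 0 200;0 1 114 0 200;0 1 114 0 200;0 1 114 0 200")

```text
time: 3.48
ee_pos: [0.5151, -0.2515, 0.017]
tcp_rot: [180.0, -0.1, 9.4]
wrist_force: [-0.5, 1.6, 5.3]
opening: 0.0462
grasp_force: 103.9
```

```bash
sed -i 's/o\["opening"\].round(4)/round(o["opening"],4)/' h.py
python3 - <<'E'
from h import *
st()
E
```

```text
t 3.475 pos [ 0.5151 -0.2515  0.017 ] [ 1.7997e+02 -6.0000e-02  9.3800e+00] F [-0.49  1.6   5.29] tau_tool [ 0.384 -0.073 -0.001] eff [-3.300e-01 -5.300e+01  4.329e+01 -4.700e-01 -2.800e-01  1.000e-02] op 0.0462 103.8565993309021
```

Request:
send_rows(targets="0 0 -5 0 200;0 0 -15 0 200;0 0 -35 0 200;0 0 -60 0 200;0 0 -85 0 200;0 0 -105 0 200;0 0 -115 0 200;0 0 -120 0 200;0 0 -120 0 200;0 0 -120 0 200;0 0 -120 0 200")

```text
time: 4.85
ee_pos: [0.5145, -0.2514, 0.1357]
tcp_rot: [-180.0, 0.0, 9.4]
wrist_force: [-0.3, -0.8, -3.2]
opening: 0.0465
grasp_force: 103.1
```

```bash
python3 -c "
from h import *
st()"
```

```text
t 4.85 pos [ 0.5145 -0.2514  0.1357] [-1.7997e+02  5.0000e-02  9.3700e+00] F [-0.33 -0.84 -3.25] tau_tool [-0.041 -0.004 -0.015] eff [ 0.000e+00 -5.728e+01  4.903e+01  1.000e-02  0.000e+00 -0.000e+00] op 0.0465 103.09393286705017
```

Request:
send_rows(targets="30 0 -120 0 200")

```text
time: 4.97
ee_pos: [0.5259, -0.2475, 0.1904]
tcp_rot: [-179.6, 0.7, 9.3]
wrist_force: [2.8, -0.6, -2.7]
opening: 0.0465
grasp_force: 103.8
```

That z was relative to the new call, so the arm just rose further, which does no harm. I'll shake at this height.

Request:
send_rows(targets="0 0 0 0 200;-60 0 0 0 200;0 0 0 0 200;-60 0 0 0 200;0 0 0 0 200;-60 0 0 0 200;0 0 0 0 200;-60 0 0 0 200;-60 0 0 0 200;-60 0 0 0 200;-60 0 0 0 200;-60 0 0 0 200")

```text
time: 6.48
ee_pos: [0.4708, -0.2587, 0.1974]
tcp_rot: [180.0, -0.1, 9.4]
wrist_force: [-1.0, -0.2, -3.1]
opening: 0.0465
grasp_force: 107.2
```

```bash
python3 -c "
from h import *
st()"
```

```text
t 6.475 pos [ 0.4708 -0.2587  0.1974] [ 1.7996e+02 -6.0000e-02  9.3900e+00] F [-0.99 -0.15 -3.1 ] tau_tool [-0.019 -0.017 -0.021] eff [-8.000e-02 -5.173e+01  4.878e+01 -3.000e-02 -0.000e+00  0.000e+00] op 0.0465 107.21933841705322
```

Request:
send_rows(targets="60 0 0 0 200;0 0 0 0 200;60 0 0 0 200;0 0 0 0 200;60 0 0 0 200;0 0 0 0 200;60 0 0 0 200;60 0 0 0 200;60 0 0 0 200;60 0 0 0 200;60 0 0 0 200")

```text
time: 7.85
ee_pos: [0.5296, -0.2492, 0.1975]
tcp_rot: [180.0, -0.0, 9.4]
wrist_force: [-0.4, -0.4, -3.1]
opening: 0.0462
grasp_force: 108.8
```

```bash
cat >> h.py <<'E'
def av(n=6):
    from scipy.spatial.transform import Rotation as R
    A=[]
    for i in range(n):
        o=bot.get_obs(); A.append(np.r_[R.from_euler('xyz',o["tcp_rot"],degrees=True).inv().apply(o["torque"]),o["wrist_force"]]); im=camera("scene")
    print("tau,F",np.mean(A,0).round(3),"sd",np.std(A,0).round(3)); return im
E
python3 -c "
from h import *
cv2.imwrite('pics/s2.png',cv2.resize(av()[60:260,250:450],(700,700))[:600]); st()"
```

```text
tau,F [-0.009 -0.021 -0.012 -0.234 -0.203 -3.882] sd [0.026 0.025 0.018 0.353 0.356 0.497]
t 8.15 pos [ 0.5296 -0.249   0.197 ] [ 1.80e+02 -1.00e-02  9.37e+00] F [ 0.43  0.04 -4.08] tau_tool [ 0.034 -0.021  0.009] eff [-2.000e-02 -5.938e+01  4.883e+01  0.000e+00  0.000e+00 -0.000e+00] op 0.0465 108.75050067901611
```

View pics/s2.png

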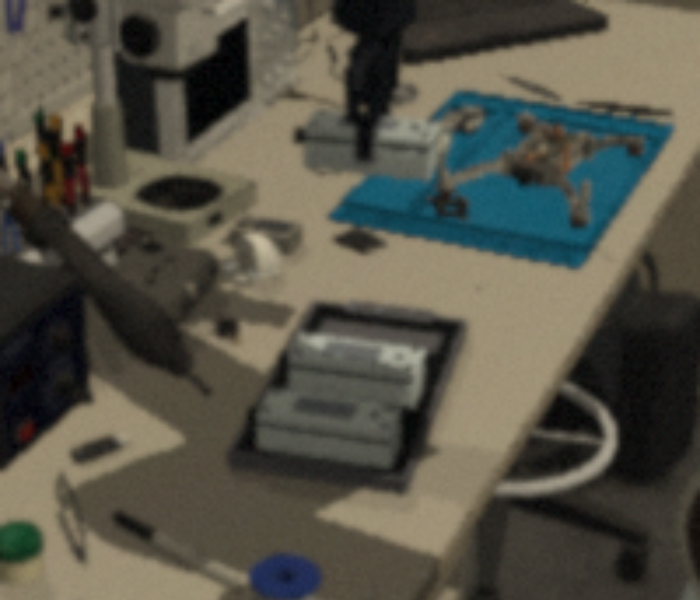

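The case is held level and the bay below it is empty. After shakes ending at opposite ends the lengthways torque hardly changed (−0.017 and −0.021), so C appears sound and goes back.

```bash
python3 -c "
from h import *
to((.5150,-.2515,.060),9.38);to((.5150,-.2515,.017),9.38)"
```

```text
rows mm [-1.48e+01  1.00e-01  1.37e+02] turn -0.0
rows mm [-1.48e+01  1.00e-01  1.80e+02] turn -0.0
```

Request:
send_rows(targets="-8 0 10 0 200;-14 0 35 0 200;-14.8 0 65 0 200;-14.8 0 95 0 200;-14.8 0 120 0 200;-14.8 0 135 0 200;-14.8 0 145 0 200;-14.8 0 153 0 200;-14.8 0 160 0 200;-14.8 0 166 0 200;-14.8 0 171 0 200;-14.8 0 175 0 200;-14.8 0 178 0 200;-14.8 0 179.5 0 200;-14.8 0 180 0 200;-14.8 0 180 0 200;-14.8 0 180 0 200")

```text
time: 10.28
ee_pos: [0.5152, -0.2515, 0.0171]
tcp_rot: [180.0, -0.0, 9.4]
wrist_force: [-0.4, 0.2, -2.4]
opening: 0.0464
grasp_force: 109.0
```

Request:
send_rows(targets="0 0 0 0 100;0 0 0 0 0;0 0 0 0 0;0 0 -2 0 0;0 0 -10 0 0;0 0 -25 0 0;0 0 -45 0 0;0 0 -62 0 0;0 -10 -70 0 0;0 -30 -70 0 0;0 -60 -70 0 0;0 -85 -70 0 0;0 -99 -65 0 0;0 -104 -50 0 0;0 -104 -30 0 0;0 -104 -15 0 0;0 -104 -6 0 0;0 -104 -1 0 0;0 -104 0 0 0;0 -104 0 0 0")

```text
time: 12.78
ee_pos: [0.4984, -0.1489, 0.0173]
tcp_rot: [180.0, -0.0, 9.4]
wrist_force: [-0.6, -0.5, 0.2]
opening: 0.0853
grasp_force: 0.0
```

Run:
```python
from h import *
st(); im=camera("top"); b=camera("scene")
cv2.imwrite("pics/n2.png",np.hstack([cv2.resize(im[145:240,325:465],(560,380)),cv2.resize(b[125:205,310:370],(285,380))])[:, :800])
```

```text
t 12.775 pos [ 0.4984 -0.1489  0.0173] [ 1.7998e+02 -3.0000e-02  9.3700e+00] F [-0.6  -0.47  0.22] tau_tool [-0.002 -0.004  0.024] eff [-3.000e-02 -4.776e+01  4.519e+01 -3.000e-02 -0.000e+00 -0.000e+00] op 0.0853 0.0
```

View pics/n2.png

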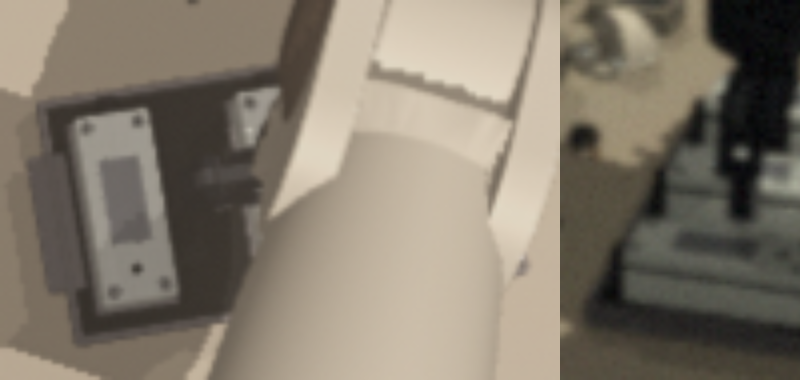

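The left finger stands over the foam beside case B, and case C is hidden by the arm, so I'll check it later. Next I grip B and lift it.

Request:
send_rows(targets="0 0 0 0 120;0 0 0 0 160;0 0 0 0 200;0 0 0 0 200;0 0 0 0 200;0 0 0 0 200;0 0 -5 0 200;0 0 -15 0 200;0 0 -35 0 200;0 0 -65 0 200;0 0 -100 0 200;0 0 -135 0 200;0 0 -160 0 200;0 0 -175 0 200;0 0 -180 0 200;0 0 -180 0 200;0 0 -180 0 200")

```text
time: 15.0
ee_pos: [0.4978, -0.1487, 0.1958]
tcp_rot: [-180.0, 0.1, 9.4]
wrist_force: [0.1, 0.1, -4.5]
opening: 0.0467
grasp_force: 103.2
```

Request:
send_rows(targets="-60 0 0 0 200;0 0 0 0 200;-60 0 0 0 200;0 0 0 0 200;-60 0 0 0 200;0 0 0 0 200;-60 0 0 0 200;-60 0 0 0 200;-60 0 0 0 200;-60 0 0 0 200")

```text
time: 16.25
ee_pos: [0.4394, -0.1585, 0.1975]
tcp_rot: [180.0, -0.1, 9.4]
wrist_force: [0.3, -0.6, -3.9]
opening: 0.0466
grasp_force: 112.7
```

```bash
python3 -c "
from h import *
st();cv2.imwrite('pics/s3.png',av())
a=camera('top');cv2.imwrite('pics/t3.png',a)"
```

```text
t 16.25 pos [ 0.4394 -0.1585  0.1975] [ 1.7996e+02 -9.0000e-02  9.3800e+00] F [ 0.35 -0.57 -3.88] tau_tool [-0.044  0.059  0.02 ] eff [-1.600e-01 -4.051e+01  4.847e+01  1.000e-02 -1.000e-02  0.000e+00] op 0.0466 112.70376563072205
tau,F [ 1.000e-03  5.000e-02  8.000e-03 -3.000e-02 -1.880e-01 -4.077e+00] sd [0.03  0.024 0.015 0.489 0.305 0.467]
```

Request:
send_rows(targets="60 0 0 0 200;0 0 0 0 200;60 0 0 0 200;0 0 0 0 200;60 0 0 0 200;0 0 0 0 200;60 0 0 0 200;60 0 0 0 200;60 0 0 0 200;60 0 0 0 200")

```text
time: 17.85
ee_pos: [0.4979, -0.1489, 0.1973]
tcp_rot: [180.0, -0.0, 9.4]
wrist_force: [-0.1, 0.5, -4.3]
opening: 0.0464
grasp_force: 114.3
```

```bash
python3 -c "
from h import *
st();av()"
```

```text
t 17.85 pos [ 0.4979 -0.1489  0.1973] [ 1.7999e+02 -1.0000e-02  9.3600e+00] F [-0.08  0.53 -4.31] tau_tool [ 0.007 -0.031  0.076] eff [ 1.700e-01 -4.868e+01  4.880e+01 -6.000e-02  2.000e-02 -0.000e+00] op 0.0464 114.30576682090759
tau,F [ 0.008 -0.031  0.007 -0.282  0.135 -3.912] sd [0.035 0.025 0.037 0.333 0.28  0.592]
```

B's torque changes sign between the two ends (+0.050, then −0.031). To confirm, I'll ramp up gently and stop hard in each direction.

Request:
send_rows(targets="-12 0 0 0 200;-46 0 0 0 200;-106 0 0 0 200;-106 0 0 0 200;-106 0 0 0 200;-106 0 0 0 200")

```text
time: 18.9
ee_pos: [0.394, -0.166, 0.1969]
tcp_rot: [-180.0, -0.0, 9.4]
wrist_force: [1.4, -0.2, -3.9]
opening: 0.0465
grasp_force: 114.3
```

```bash
python3 -c "
from h import *
av(8)"
```

```text
tau,F [ 0.005  0.013 -0.012  0.046 -0.064 -3.943] sd [0.043 0.027 0.022 0.642 0.582 0.329]
```

Request:
send_rows(targets="12 0 0 0 200;46 0 0 0 200;106 0 0 0 200;106 0 0 0 200;106 0 0 0 200;106 0 0 0 200")

```text
time: 20.05
ee_pos: [0.4977, -0.1489, 0.1974]
tcp_rot: [180.0, -0.0, 9.4]
wrist_force: [-0.6, -0.0, -3.8]
opening: 0.0462
grasp_force: 114.2
```

```bash
python3 -c "
from h import *
av(8)"
```

```text
tau,F [ 0.006 -0.025  0.004  0.063 -0.293 -3.858] sd [0.026 0.039 0.029 0.346 0.385 0.433]
```

Request:
send_rows(targets="-12 0 0 0 200;-46 0 0 0 200;-106 0 0 0 200;-106 0 0 0 200;-106 0 0 0 200;-106 0 0 0 200")

```text
time: 21.2
ee_pos: [0.394, -0.166, 0.1969]
tcp_rot: [-180.0, -0.0, 9.4]
wrist_force: [0.1, -0.1, -4.1]
opening: 0.0466
grasp_force: 114.3
```

```bash
python3 -c "
from h import *
av(8);st()"
```

```text
tau,F [-0.008  0.036 -0.008  0.268 -0.    -3.993] sd [0.029 0.035 0.029 0.287 0.383 0.332]
t 21.6 pos [ 0.3937 -0.166   0.1968] [-1.7999e+02  1.0000e-02  9.3800e+00] F [ 0.23 -1.09 -4.27] tau_tool [-0.014  0.006 -0.016] eff [ 3.000e-02 -3.479e+01  4.879e+01  4.000e-02 -2.000e-02  0.000e+00] op 0.0465 114.29011344909668
```

The torque follows the stop direction, but by less than expected. I'll carry the case slowly back to the earlier pose, so that a loose block wouldn't slide, to rule out a reading that depends on arm pose.

Request:
send_rows(targets="2 0 0 0 200;7 0 0 0 200;15 0 0 0 200;27 0 0 0 200;40 0 0 0 200;53 0 0 0 200;66 0 0 0 200;79 0 0 0 200;90 0 0 0 200;98 0 0 0 200;103 0 0 0 200;105 0 0 0 200;106 0 0 0 200;106 0 0 0 200")

```text
time: 23.35
ee_pos: [0.498, -0.1488, 0.197]
tcp_rot: [180.0, -0.0, 9.4]
wrist_force: [0.5, 0.7, -4.8]
opening: 0.046
grasp_force: 114.3
```

```bash
python3 -c "
from h import *
av(16)"
```

```text
tau,F [ 3.000e-03  4.800e-02  0.000e+00 -7.000e-02 -2.900e-02 -3.874e+00] sd [0.027 0.028 0.022 0.609 0.552 0.599]
```

Request:
send_rows(targets="-62 0 0 0 200;0 0 0 0 200;-62 0 0 0 200;0 0 0 0 200;-40 0 0 0 200;0 0 0 0 200;0 0 0 0 200;0 0 0 0 200;0 0 0 0 200")

```text
time: 25.28
ee_pos: [0.4978, -0.1489, 0.1973]
tcp_rot: [180.0, -0.0, 9.4]
wrist_force: [-0.6, -0.4, -3.2]
opening: 0.0462
grasp_force: 113.2
```

```bash
python3 -c "
from h import *
av(16)"
```

```text
tau,F [-9.000e-03  2.600e-02 -1.000e-03 -1.430e-01 -7.000e-03 -3.909e+00] sd [0.026 0.03  0.025 0.524 0.459 0.538]
```

At the same pose the torque was −0.03 before and +0.048 after a gentle carry, so the contents of B have moved: B rattles. To be sure of full end-to-end travel, I'll use ratchet-type jerks that leave the block against each end.

Request:
send_rows(targets="-8 0 0 0 200;-24 0 0 0 200;-48 0 0 0 200;-80 0 0 0 200;-120 0 0 0 200;-120 0 0 0 200;-80 0 0 0 200;-48 0 0 0 200;-24 0 0 0 200;-8 0 0 0 200;0 0 0 0 200;-8 0 0 0 200;-24 0 0 0 200;-48 0 0 0 200;-80 0 0 0 200;-120 0 0 0 200;-120 0 0 0 200;-120 0 0 0 200;-120 0 0 0 200")

```text
time: 28.45
ee_pos: [0.3798, -0.1683, 0.197]
tcp_rot: [180.0, -0.0, 9.4]
wrist_force: [0.1, -0.2, -3.5]
opening: 0.0464
grasp_force: 113.3
```

```bash
python3 -c "
from h import *
av(12)"
```

```text
tau,F [-0.009  0.054 -0.012  0.261 -0.047 -3.892] sd [0.043 0.028 0.022 0.411 0.466 0.378]
```

Request:
send_rows(targets="8 0 0 0 200;24 0 0 0 200;48 0 0 0 200;80 0 0 0 200;120 0 0 0 200;120 0 0 0 200;80 0 0 0 200;48 0 0 0 200;24 0 0 0 200;8 0 0 0 200;0 0 0 0 200;8 0 0 0 200;24 0 0 0 200;48 0 0 0 200;80 0 0 0 200;120 0 0 0 200;120 0 0 0 200;120 0 0 0 200;120 0 0 0 200")

```text
time: 31.42
ee_pos: [0.498, -0.1487, 0.1969]
tcp_rot: [-180.0, 0.0, 9.4]
wrist_force: [-0.1, 0.6, -4.0]
opening: 0.0466
grasp_force: 113.2
```

```bash
python3 -c "
from h import *
av(12)"
```

```text
tau,F [ 1.400e-02 -3.800e-02  3.000e-03  9.100e-02 -4.700e-02 -4.013e+00] sd [0.024 0.034 0.028 0.305 0.514 0.539]
```

Request:
send_rows(targets="-40 0 0 0 200;-72 0 0 0 200;-96 0 0 0 200;-112 0 0 0 200;-120 0 0 0 200;-112 0 0 0 200;-96 0 0 0 200;-72 0 0 0 200;-40 0 0 0 200;0 0 0 0 200;0 0 0 0 200;-50 0 0 0 200;-85 0 0 0 200;-107 0 0 0 200;-117 0 0 0 200;-120 0 0 0 200;-120 0 0 0 200;-120 0 0 0 200")

```text
time: 34.28
ee_pos: [0.3803, -0.1683, 0.1967]
tcp_rot: [-180.0, 0.0, 9.4]
wrist_force: [-0.1, -0.2, -3.7]
opening: 0.0467
grasp_force: 113.3
```

```bash
python3 -c "
from h import *
av(20)"
```

```text
tau,F [-2.000e-03 -5.700e-02 -3.000e-03 -1.700e-02  2.900e-02 -3.718e+00] sd [0.031 0.023 0.021 0.524 0.563 0.405]
```

The block now rests at the + end (−0.057). One more full ratchet should send it to the other end.

Request:
send_rows(targets="50 0 0 0 200;85 0 0 0 200;107 0 0 0 200;117 0 0 0 200;120 0 0 0 200;112 0 0 0 200;96 0 0 0 200;72 0 0 0 200;40 0 0 0 200;0 0 0 0 200;0 0 0 0 200;50 0 0 0 200;85 0 0 0 200;107 0 0 0 200;117 0 0 0 200;120 0 0 0 200;120 0 0 0 200;120 0 0 0 200")

```text
time: 37.52
ee_pos: [0.4976, -0.149, 0.1972]
tcp_rot: [180.0, -0.0, 9.3]
wrist_force: [0.0, -0.1, -4.2]
opening: 0.0462
grasp_force: 113.2
```

```bash
python3 -c "
from h import *
av(20)
to((.553,.272,.197),9.4)
cv2.imwrite('pics/t4.png',camera('top'))"
```

```text
tau,F [-8.000e-03  4.600e-02 -2.000e-03  1.370e-01  9.300e-02 -3.808e+00] sd [0.033 0.029 0.028 0.368 0.534 0.517]
rows mm [ 1.227e+02 -4.062e+02 -1.000e-01] turn -0.0
```

Request:
send_rows(targets="-62 0 0 0 200;-124 0 0 0 200;-62 0 0 0 200;0 0 0 0 200;-62 0 0 0 200;-124 0 0 0 200;-62 0 0 0 200;0 0 0 0 200;0 0 0 0 200;0 0 0 0 200")

```text
time: 39.83
ee_pos: [0.4979, -0.1487, 0.1965]
tcp_rot: [-180.0, 0.1, 9.4]
wrist_force: [0.2, 1.2, -3.6]
opening: 0.0461
grasp_force: 112.9
```

Request:
send_rows(targets="3 -10 0 0 200;10 -32 0 0 200;20 -65 0 0 200;32 -105 0 0 200;44 -145 0 0 200;56 -185 0 0 200;68 -225 0 0 200;80 -265 0 0 200;92 -303 0 0 200;102 -337 0 0 200;110 -365 5 0 200;117 -387 15 0 200;121 -400 30 0 200;122.5 -405 45 0 200;122.7 -406 58 0 200;122.7 -406 65 0 200;122.7 -406 67 0 200;122.7 -406 67 0 200;122.7 -406 67 0 200")

```text
time: 42.2
ee_pos: [0.5801, 0.1735, 0.1308]
tcp_rot: [-177.3, 0.1, 15.4]
wrist_force: [0.3, 0.5, -3.6]
opening: 0.0461
grasp_force: 113.0
```

Run:
```python
from h import *
st(); im=camera("top"); b=camera("scene")
cv2.imwrite("pics/f.png",np.hstack([cv2.resize(im[145:235,330:465],(405,600)) if 0 else cv2.resize(im[140:240,325:465],(420,300)),cv2.resize(b[100:300,210:450],(360,300))]))
for l in [(.48,-.046),(.515,-.2514)]: print(proj("top",[(*l,.048)]))
```

```text
t 42.2 pos [0.5801 0.1735 0.1308] [-1.7732e+02  1.1000e-01  1.5450e+01] F [ 0.34  0.49 -3.64] tau_tool [-0.11  -0.001  0.029] eff [-2.000e-02 -6.214e+01  4.878e+01 -0.000e+00  2.100e-01 -0.000e+00] op 0.0461 113.02700400352478
[[356.04984672 196.2464255 ]]
[[437.69748818 183.03731156]]
```

View pics/f.png

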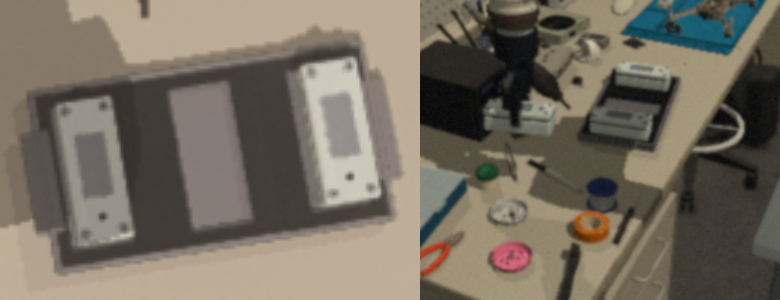

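Cases A and C sit squarely in their bays at their starting pixels. The arm stopped short of the dish, so I'll check the joints.

Run:
```python
from h import *
o=bot.get_obs(); print(o["q"].round(1),o["qd"].round(1),o["ee_pos"],o["tcp_rot"]); to((.553,.272,.13),15.4)
```

```text
[ 15.4  11.8   6.6  84.9   2.7 179.9] [ 0.   0.   0.1  0.1  0.  -0. ] [0.58008368 0.17350703 0.13082901] [-1.77322521e+02  1.10229989e-01  1.54494682e+01]
rows mm [ 1.000e-01 -1.021e+02  8.000e-01] turn 0.0
```

Joint 6 is at its 180° limit, so a larger yaw (negative turn) is needed. I'll back off from the black box a little while turning.

Request:
send_rows(targets="-10 0 0 -4 200;-20 0 0 -8 200;-30 0 0 -14 200;-30 0 0 -20 200;-30 0 0 -25 200;-30 0 0 -25 200;-30 0 0 -25 200")

```text
time: 43.18
ee_pos: [0.5511, 0.1655, 0.1308]
tcp_rot: [-177.5, -1.0, 40.3]
wrist_force: [-0.3, 0.0, -3.1]
opening: 0.0464
grasp_force: 113.0
```

Run:
```python
from h import *
o=bot.get_obs(); print(o["q"].round(1),o["qd"].round(1),o["ee_pos"],o["tcp_rot"],o["wrist_force"]); to((.553,.272,.13),o["tcp_rot"][2])
print(ray("top",[(297,108),(350,108)],.1))
```

```text
[ 15.4   7.7   1.9  84.3   2.7 155. ] [-0.   0.1 -0.1 -0.  -0.  -0.4] [0.55114009 0.16548962 0.13075482] [-177.51725193   -1.01542531   40.31214272] [-0.3284183   0.03005616 -3.14492619]
rows mm [ 70.3 -80.    0.8] turn 0.0
[[ 0.69116351  0.10201208  0.1       ]
 [ 0.69174398 -0.02811999  0.1       ]]
```

Request:
send_rows(targets="8 -9 0 0 200;22 -25 0 0 200;38 -43 0 0 200;53 -60 0 0 200;64 -73 0 0 200;69 -79 0 0 200;70 -80 0 0 200;70 -80 0 0 200;70 -80 0 0 200")

```text
time: 44.3
ee_pos: [0.5526, 0.271, 0.1353]
tcp_rot: [-177.5, -1.0, 40.4]
wrist_force: [-0.8, 0.1, -4.2]
opening: 0.0464
grasp_force: 113.0
```

Run:
```python
from h import *
st(); im=camera("top"); b=camera("scene"); print(bot.get_obs()["q"].round(1))
cv2.imwrite("pics/g.png",np.hstack([cv2.resize(im[120:220,150:290],(420,300)),cv2.resize(b[140:300,200:390],(356,300))]))
```

```text
t 44.3 pos [0.5526 0.271  0.1353] [-177.52   -1.     40.37] F [-0.81  0.13 -4.23] tau_tool [-0.043 -0.062  0.013] eff [  0.22 -63.51  49.19  -0.09   0.22  -0.  ] op 0.0464 113.0287492275238
[ 24.9  12.8   8.2  85.1   2.7 164.5]
```

View pics/g.png

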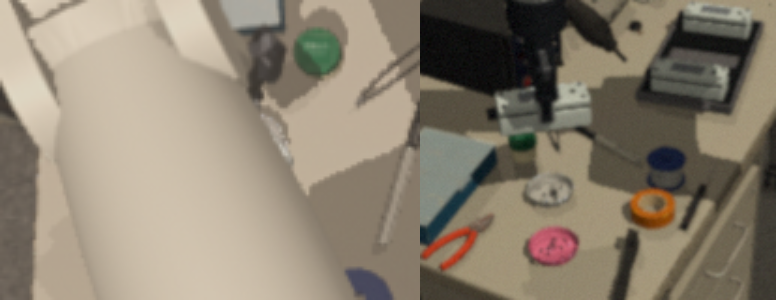

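The case is level in the grip over the dish, the dish hasn't moved, and the other two cases are in their bays. I'm handing in.

```bash
python3 -c "
from workcell import ticket
print(ticket.job_done())"
```

```text
the job is handed in; nothing more can be done
None
```

I handed the job in with the middle case, which is the one that rattles, held level and still about 13 cm above the centre of the screw dish; the right-hand case tested sound and is back in its bay, and the left-hand one was never lifted (no verdict came back).

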